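Push the test roller up the inclined plane and hold it at the start stop

TASK

The rolling experiment is about to be timed: with the fingertips, slowly push the aluminium roller from the level run-out up the inclined plane until it lies square against the stop at the top, and never let it get away and roll back down. Do not pick it up or pinch it, and leave the other things on the table alone. Finish while still holding the roller against the stop with the fingers behind it; the class will release it later.

Things in the scene. Friction and masses are not known exactly. Their poses are not given: they have to be found in the camera images.
- incline: fixed wooden apparatus, base board 540 x 94 mm. Origin on the table under the lane's centre line; x along the lane, level, towards the top end; y across; z up. First a level run-out, surface 32 mm above the table, x = -295 to -80 mm (hinge line), an end catch 12 mm high closing its low end. The lane is 66 mm wide between aluminium guide edges 8 mm high, on run-out and plane alike.
- plane: the inclined plane: a fixed wooden board 300 x 82 mm rising at 10 degrees. Origin on its surface at the hinge line, on the lane's centre line, flush with the run-out; x uphill along the surface, y across, z square to it. 225 mm up, a clamp bracket with black knobs reaches 62 mm to each side, lower than the guide edges; the pulley beyond the stop is lower than the stop.
- stop: dark steel stop across the lane near the top of the plane, fixed: 64 mm wide, 28 mm high, square to the plane. Origin at the foot of its downhill face, on the plane's surface and the lane's centre line, 270 mm uphill of the hinge line; axes as the plane's.
- roller: solid polished aluminium roller (friction about 0.35), 40 mm diameter, 60 mm long, 0.14 to 0.28 kg, lying across the lane on the level run-out. Origin at its centre, y its axis. The centre starts 45 to 115 mm before the hinge line and is 250 mm up the plane when it touches the stop. On the level it stays where it is put; on the plane it rolls back as soon as nothing holds it.
- tube: bystander: aluminium tube standing on end on the table, 40 mm across, 60 mm high; origin at its underside
- weight: bystander: brass weight with a knob on top, 44 mm across, 50 mm high; origin at its underside
- reel: bystander: reel of solder with grey flanges, 54 mm across, 40 mm high; origin at its underside
- stand: bystander: square plywood foot 60 x 60 x 14 mm with an upright clear panel, 64 mm high in all; origin at its underside
Not all that is in view belongs to the job. What is shaped like the roller but purple or red is not meant.

How it is judged:
On the way, in this order (a step that is already met when the one before it is completed fails the run):
1. the fingers push the roller up the plane (x of roller in the frame of plane between 0.04 and 0.22 m and contact force between the fingers and roller above 0.05 N).
2. the roller touches the stop (contact force between roller and stop above 0.2 N).
At the end, for the whole second after the job is handed in: Having touched the stop, the roller lies on the plane within 2.5 mm of it, square to the lane within 4 degrees, at rest (under 20 mm/s), and is held there by the fingers on its downhill side (over 0.05 N) (x of roller in the frame of plane above 0.2475 m and z of roller in the frame of plane below 0.024 m and angle between the y axis of roller and the y axis of plane, either way round below 0.07 rad and linear speed of roller below 0.02 m/s and contact force between the fingers and roller above 0.05 N and x of the grasp point in the frame of plane below 0.245 m); the arm keeps its last pose, push and grip.
It fails at once if the roller gets away on the plane: clear of the fingers it moves faster than 0.25 m/s (let go, it reaches that within 30 mm) (x of roller in the frame of plane above 0.005 m and contact force between the fingers and roller below 0.01 N and linear speed of roller above 0.25 m/s).
It fails at once if the roller is shoved: it moves faster than 0.4 m/s (linear speed of roller above 0.4 m/s).
It fails at once if the roller is lifted off the plane or the run-out by over 8 mm ((x of roller in the frame of plane above 0 m and z of roller in the frame of plane above 0.028 m) or (x of roller in the frame of plane below 0 m and z of roller in the frame of incline above 0.06 m)).
It fails at once if the roller is taken between the fingers (distance between the grasp point and roller below 0.022 m).
It fails at once if a bystander is moved by over 10 mm (distance of any of tube, weight, reel, stand from where it was at the start of the episode above 0.01 m).
It also fails if it takes over 38 s, if anything falls off the work surface, if the arm or the gripper's body presses on something with over 40 N, if the wrist force passes 120 N, or if a joint passes its speed limit or range.

ROBOT

A 6-joint arm with a two-finger parallel gripper is mounted at the origin on the work surface. World frame = base frame: x ahead of the robot, y to its left, z up, the work surface at z = 0. Lengths are in m, angles in rad, forces in N, time in s.
With the tool pointing down it reaches from about 0.25 to 0.775 m from the base axis. Payload 4 kg.
Tool frame: the origin (TCP) lies midway between the tips of the shut fingers; the grasp point (between the pads) lies robot.grip_point_offset behind it (robot.grip_point_offset is the distance from the TCP to the grasp point, in m); z points along the fingers, x is the direction in which the jaws open and shut, and the axes are right-handed (so a half turn about z gives the same grasp; the last joint's range is limited). The gripper opens to 94 mm and grips with 3 to 60 N. Pads are 16 mm wide; open, the fingers measure 119 mm over their backs; the gripper's body (75 mm by 177 mm) begins 78 mm behind the grasp point.
Start: joints at [-0.103, 0.087, 1.371, -0, 1.684, -0.103], TCP at [0.55, -0, 0.206] pointing down, gripper open.
Joint ranges: [-3.1, 3.1], [-0.76, 2.03], [0.27, 2.55], [-1.08, 4.22], [0.17, 2.65], [-2.57, 2.57]. Speed limits (rad/s): [2.79, 2.79, 3.14, 3.14, 3.14, 3.14].

INTERFACE

Orientations are given as [roll, pitch, yaw] about the fixed x, y, z axes, in that order (R = Rz(yaw) Ry(pitch) Rx(roll)).
In Python, from bench import robot, optics, finder gives the robot as it stands. The module is installed in compiled form; this text tells all that it offers.
- The arm moves only by the tool arm_command, never from a script. Its argument "plan" is a list of rows, each a list of 5 numbers: the opening, from 0 (shut) to 1 (fully open), then the shift along the world's x, y, z in m, then the turn about the world's z in degrees. A call has 1 to 10 rows; each row is the pose to reach, as a shift and turn from the pose commanded when the call began; what a row does not reach only later rows make up. A row lasts 1/8 s, in which the tool goes at most 62.5 mm and 10.7 degrees, less where a joint would pass 70% of its speed; a pose out of reach is approached as far as the arm can. A call with a gripper value outside its range is refused whole. The fingers move at their own pace and stop on an object; the grip force is fixed at half the most. Time passes only in rows, so rows that repeat a pose let the fingers close. It gives the time, the measured TCP pose, the force and the opening at its end, in the units of the state.
- robot.get_obs(): the state, without advancing time (a new reading comes with each control period).
- optics.snapshot(name): name is "scene" or "side" or "wrist"; returns a dict with "image" (480x640x3 uint8, red, green, blue), "fx", "fy", "cx", "cy" (pixels), "position" and "rotation" of the camera in the world; the wrist camera has in their place "hand_eye" (4x4, takes a point from camera to tool coordinates, whose origin is the TCP and whose axes are the tool frame's). Camera axes: x right, y down, z forward; pixel columns grow to the right and rows downward; lengths in m; the calibration is good to about 2 mm. The wrist camera is an equidistant fisheye: a pixel r from the principal point sees the ray r / f radians off the axis. A picture is of the moment at which its call begins: read the wrist's pose just before it. There is no depth.
- robot.close_job(): hands the job in, once; it reports no verdict.
Trained networks look in the newest picture that a camera, given by its name, has taken for a name from the list of things; names that differ only in an ending like _2 or _b are one class to them, and where a whole thing is asked for, a point or a joint stands for the part that bears it (a point fixed in the world has none). Each returns a list of dicts, best first, with "p" (0 to 1); they miss things now and then, are a little off and sometimes report something else, mostly with a low value. They report only what shows in the picture. A call takes as long as a camera call. They do not tell look-alikes from the thing itself.
- finder.masks_of(label, camera): "pixels" (480x640 bool, what is visible of it) and "extent" ([left, top, right, bottom] in pixels, round what is visible of it).
The state is a dict: "time": time; "joint_positions": joint angles; "qvel": joint speeds; "joint_torque": joint torques, N m; "tool_pos": TCP position; "ee_rot": TCP orientation; "wrist_force": force on the tool from outside, world axes, zero at the start; "wrist_torque": the same for the moment, N m; "width": finger opening in m.
Only numpy, scipy, OpenCV 4.12 (cv2) and the standard library are available. Lean on these libraries where they do the work, as an engineer would, in place of code of your own. Each camera call takes 0.05 s, during which the arm holds its last target.

## Working session

There is one attempt and no reset: what is moved stays moved. The work goes in short steps, Python scripts to look and compute and a tool call to move; the robot and the scene stay as the last step left them, time stands still between calls to the robot, and variables do not carry over. Pictures are saved under pics/ and viewed, and the job is handed in when it is done.

Besides the shell and the picture viewer there is one more tool, called as a command line: name --pt "numbers of a row" for each row, then --argument value for the rest. arm_command: Moves the arm, as the interface text tells. Its arguments: {"type":"object","properties":{"plan":{"type":"array","items":{"type":"array","items":{"type":"number"}}}},"required":["plan"]}

```bash
mkdir -p pics; python3 - <<'E'
from bench import robot, optics, finder
import cv2
o=robot.get_obs()
for k in o: print(k,o[k])
print(robot.grip_point_offset)
for n in ["scene","side"]:
    s=optics.snapshot(n)
    cv2.imwrite(f"pics/{n}0.png",s["image"][:,:,::-1])
    print(n,{k:s[k] for k in s if k!="image"})
    for l in ["incline","plane","stop","roller","tube","weight","reel","stand"]:
        for d in finder.masks_of(l,n): print(l,round(d["p"],2),d["extent"],d["pixels"].sum())
E
```

```text
time 0.0
joint_positions [-1.03106315e-01  8.79572973e-02  1.37224547e+00 -4.18299955e-05
  1.68360028e+00 -1.03088955e-01]
qvel [-5.41672386e-04 -4.64534843e-04 -1.05882203e-03 -9.63112159e-04
 -2.13120825e-04  9.53016580e-05]
joint_torque [ 1.28542815e-03 -3.40182602e+01 -3.02423716e+01  7.18220207e-02
  3.29729996e-02 -1.13141955e-04]
tool_pos [5.49449082e-01 3.42610132e-05 2.04307389e-01]
ee_rot [-3.14140654e+00  2.20293451e-03 -2.18178482e-05]
wrist_force [-0.35440879 -0.78601223  0.16753613]
wrist_torque [-0.00966684 -0.01887477 -0.10041458]
width 0.09395829755284868
0.0188
scene {'fx': 595.5937970442442, 'fy': 595.5937970442442, 'cx': 323.1136719742144, 'cy': 230.34600180000743, 'position': array([ 1.09862995, -0.50890711,  0.97982893]), 'rotation': array([-2.48543735, -0.00468043,  0.86602297])}
incline 0.92 [191.3, 164.0, 462.1, 322.4] 13279
plane 0.65 [306.2, 166.0, 465.9, 265.0] 5998
stop 0.86 [420.6, 165.0, 446.5, 194.0] 437
roller 0.89 [269.0, 336.0, 306.1, 380.9] 909
roller 0.79 [154.2, 311.0, 190.7, 348.4] 835
roller 0.73 [180.3, 228.3, 202.2, 262.2] 672
roller 0.64 [2
[... 395 characters left out ...]
29249, -0.02011468, -0.69804329])}
incline 0.76 [228.8, 170.8, 418.4, 390.2] 13189
plane 0.83 [232.7, 169.1, 336.2, 283.6] 5237
stop 0.8 [240.8, 170.4, 269.6, 189.7] 389
stop 0.37 [198.8, 233.1, 222.8, 266.8] 545
roller 0.8 [273.2, 383.3, 325.1, 424.9] 1634
roller 0.75 [423.6, 386.7, 479.2, 439.4] 1905
roller 0.63 [324.6, 287.0, 367.7, 324.1] 1215
roller 0.57 [433.5, 282.2, 473.1, 316.3] 954
tube 0.8 [386.2, 249.4, 413.3, 288.0] 931
weight 0.73 [200.7, 233.3, 223.6, 267.1] 568
reel 0.76 [322.6, 204.5, 352.7, 238.3] 683
reel 0.74 [384.8, 251.6, 412.7, 290.5] 879
reel 0.57 [326.2, 286.3, 369.3, 326.2] 1253
stand 0.91 [217.9, 296.1, 272.7, 351.8] 1688
stand 0.52 [323.1, 204.1, 349.3, 239.0] 698
```

View pics/scene0.png

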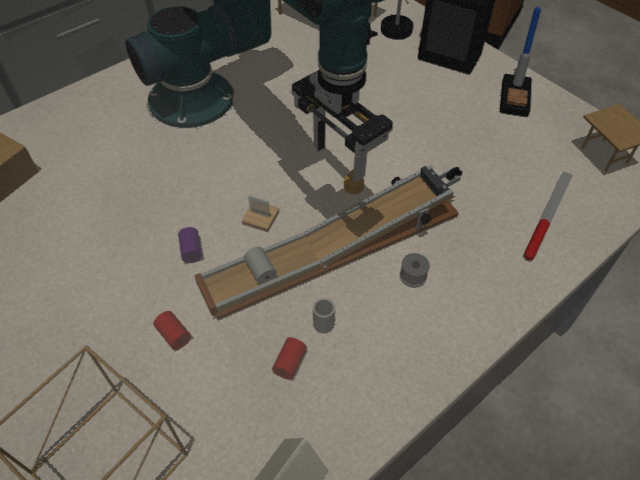

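View pics/side0.png

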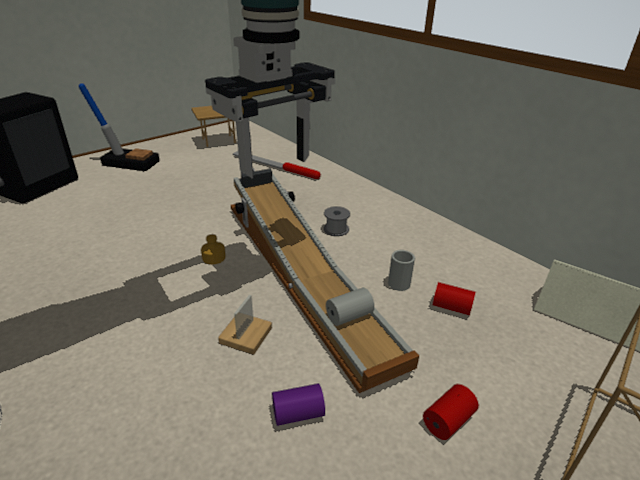

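The roller is the grey cylinder in the lane: about (260,265) in scene and (347,306) in side. I'll zoom in to pick the apparatus landmarks.

```bash
python3 - <<'E'
import cv2
a=cv2.imread("pics/scene0.png");b=cv2.imread("pics/side0.png")
def z(im,x,y,w,h,k,n):
    c=cv2.resize(im[y:y+h,x:x+w],None,fx=k,fy=k,interpolation=cv2.INTER_CUBIC)
    for i in range(0,w,10):
        cv2.line(c,(i*k,0),(i*k,6 if i%50 else 14),(0,255,255),1)
    for i in range(0,h,10):
        cv2.line(c,(0,i*k),(6 if i%50 else 14,i*k),(0,255,255),1)
    cv2.imwrite(n,c)
z(a,190,220,150,110,5,"pics/za.png")
z(a,330,150,150,110,5,"pics/zb.png")
z(b,270,270,160,120,5,"pics/zc.png")
z(b,220,160,150,115,5,"pics/zd.png")
E
```

```text
(no output)
```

View pics/za.png

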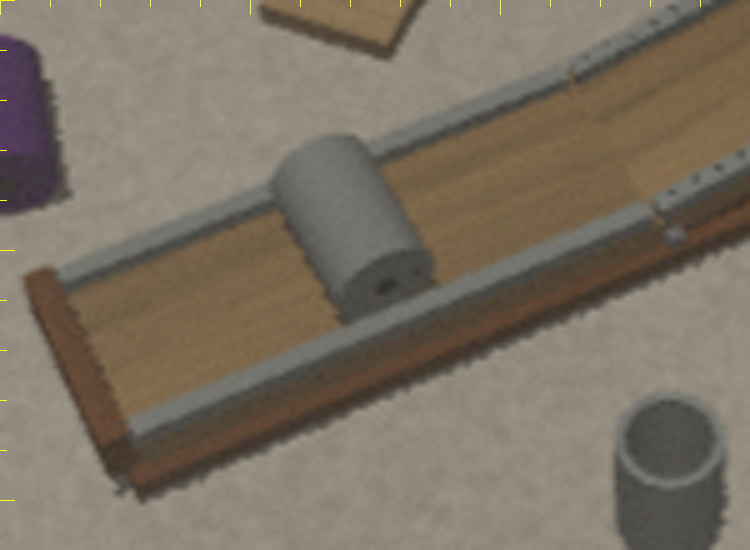

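View pics/zb.png

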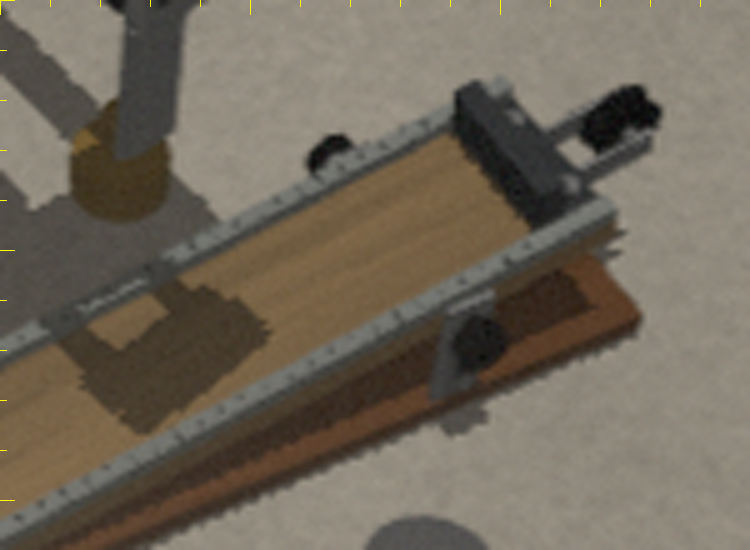

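View pics/zc.png

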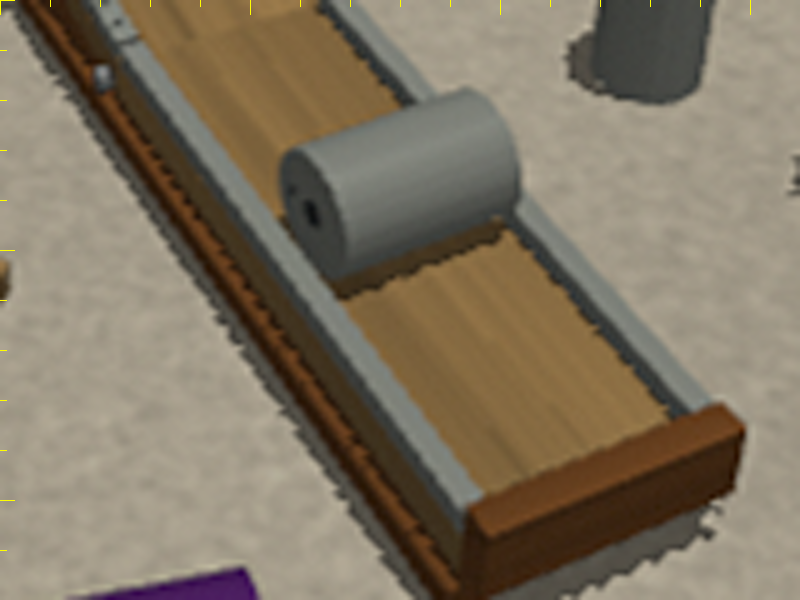

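View pics/zd.png

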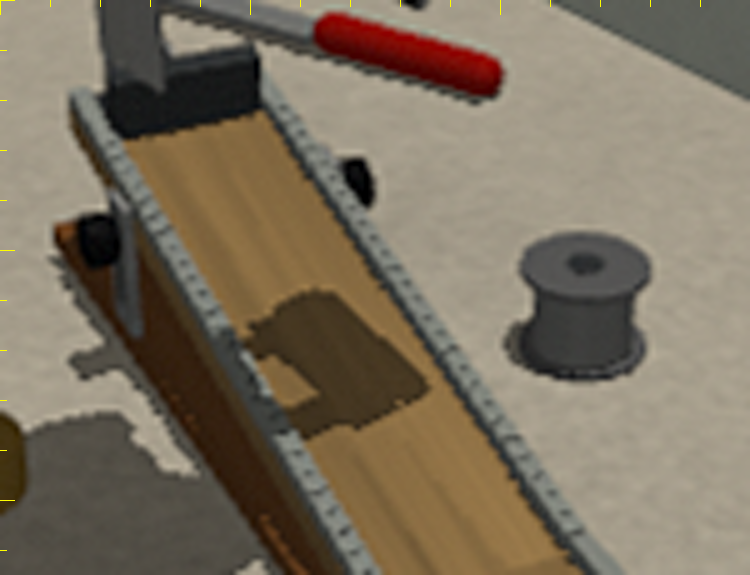

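```bash
cat > h.py <<'E'
import numpy as np
from scipy.spatial.transform import Rotation as R
CAM={'scene':(595.594,323.114,230.346,[1.09862995,-0.50890711,0.97982893],[-2.48543735,-0.00468043,0.86602297]),
'side':(457.4366,318.9787,239.818,[0.17633124,-0.54064226,0.50857321],[-2.15729249,-0.02011468,-0.69804329])}
def proj(c,P):
    f,cx,cy,p,r=CAM[c]; q=(np.atleast_2d(P)-p)@R.from_euler('xyz',r).as_matrix()
    return np.c_[f*q[:,0]/q[:,2]+cx,f*q[:,1]/q[:,2]+cy]
A=np.deg2rad(10)
def plane2inc(p):
    p=np.atleast_2d(p); return np.c_[-.08+p[:,0]*np.cos(A)-p[:,2]*np.sin(A),p[:,1],.032+p[:,0]*np.sin(A)+p[:,2]*np.cos(A)]
def inc2w(pose,p):
    x,y,t=pose; p=np.atleast_2d(p); c,s=np.cos(t),np.sin(t)
    return np.c_[x+c*p[:,0]-s*p[:,1],y+s*p[:,0]+c*p[:,1],p[:,2]]
E
python3 - <<'E'
from h import *
from scipy.optimize import least_squares
pl=lambda *p: plane2inc(p)[0]
obs=[('scene',pl(.27,.032,.028),(421.6,169)),('scene',pl(.27,-.032,.028),(437.4,187.6)),
('scene',(-.295,.033,.032),(203,278)),('scene',(-.295,-.033,.04),(216.4,304)),
('scene',(-.08,-.033,.04),(320,260.6)),('scene',(-.08,.033,.04),(304.4,235)),
('side',(-.295,.033,.04),(367.4,369)),('side',(-.295,-.033,.032),(403.6,352.4)),
('side',(-.08,.033,.04),(297.6,277.6)),('side',(-.08,-.033,.032),(334,271)),
('side',pl(.27,-.032,0),(273,182.4)),('side',pl(.27,-.032,.028),(271.6,170))]
def f(v):
    return np.concatenate([(proj(c,inc2w(v,P))[0]-o) for c,P,o in obs])
best=min((least_squares(f,[.5,0,t],loss='soft_l1') for t in np.arange(-3,3,.5)),key=lambda r:r.cost)
print(best.x,np.rad2deg(best.x[2]),best.cost); print(f(best.x).reshape(-1,2).round(1))
# per camera
for cam in CAM:
    g=lambda v: np.concatenate([(proj(c,inc2w(v,P))[0]-o) for c,P,o in obs if c==cam])
    print(cam,least_squares(g,best.x,loss='soft_l1').x)
pose=best.x
# roller fit: silhouette extents
from bench import finder,optics
import cv2
ext={}
for c in CAM:
    optics.snapshot(c)
    ds=finder.masks_of("roller",c)
    exp=proj(c,inc2w(pose,(-.16,0,.052)))[0]
    d=min(ds,key=lambda d:np.hypot(*(np.argwhere(d["pixels"]).mean(0)[::-1]-exp)))
    ext[c]=np.argwhere(d["pixels"]).mean(0)[::-1]; print(c,d["extent"],ext[c])
for x in np.arange(-.2,-.11,.01):
    print(x.round(3),[ (proj(c,inc2w(pose,(x,0,.054)))[0]-ext[c]).round(1) for c in CAM])
E
```

```text
[5.86996386e-01 2.18447219e-04 1.34552919e+00] 77.09314398554429 16.212924741221578
[[-0.2 -0.9]
 [ 2.1  1.7]
 [ 0.9  1.1]
 [-0.4 -0.1]
 [ 1.1 -1.3]
 [ 1.4 -0. ]
 [-0.3  1.5]
 [ 4.2  5.2]
 [-0.1 -0. ]
 [-1.5 -0.1]
 [-1.   0.3]
 [ 0.8  1.5]]
scene [ 5.85749832e-01 -9.24950589e-04  1.34582622e+00]
side [0.58900917 0.00237109 1.3453084 ]
scene [247.0, 246.0, 274.5, 284.9] [260.05655172 264.82068966]
side [326.3, 289.1, 370.6, 325.0] [348.89163347 305.75139442]
-0.2 [array([-3.9,  1.5]), array([3.5, 4.3])]
-0.19 [array([ 1. , -0.5]), array([0.1, 0.1])]
-0.18 [array([ 5.9, -2.5]), array([-3.3, -3.9])]
-0.17 [array([10.7, -4.5]), array([-6.6, -7.9])]
-0.16 [array([15.5, -6.5]), array([ -9.8, -11.8])]
-0.15 [array([20.3, -8.5]), array([-13. , -15.6])]
-0.14 [array([ 25.1, -10.5]), array([-16.1, -19.3])]
-0.13 [array([ 29.9, -12.4]), array([-19.1, -23. ])]
-0.12 [array([ 34.6, -14.4]), array([-22.1, -26.6])]
```

The apparatus fit gives origin (0.587, 0.000) and yaw 77.1°. The roller is at incline x ≈ -0.19. I'll go above the gap behind it, with the jaws across the lane and nearly shut, then check.

arm_command --pt "0.2 -0.003 -0.045 0 -3" --pt "0.2 -0.007 -0.09 0 -6" --pt "0.2 -0.011 -0.135 0 -9" --pt "0.2 -0.015 -0.18 -0.02 -12" --pt "0.2 -0.018 -0.22 -0.04 -12.9" --pt "0.2 -0.019 -0.2455 -0.07 -12.9" --pt "0.2 -0.019 -0.2455 -0.086 -12.9" --pt "0.2 -0.019 -0.2455 -0.086 -12.9" --pt "0.2 -0.019 -0.2455 -0.086 -12.9"

```text
time: 2.22
tool_pos: [0.5319, -0.2447, 0.1209]
ee_rot: [3.141, -0.002, -0.224]
wrist_force: [0.5, -0.3, 0.2]
width: 0.0192
```

```bash
python3 - <<'E'
from bench import robot, optics
import cv2
for n in ["scene","side","wrist"]:
    s=optics.snapshot(n); cv2.imwrite(f"pics/{n}1.png",s["image"][:,:,::-1])
    if n=="wrist": print({k:s[k] for k in s if k!="image"})
print(robot.get_obs())
a=cv2.imread("pics/scene1.png")[190:320,170:330];b=cv2.imread("pics/side1.png")[230:390,270:430]
cv2.imwrite("pics/m1.png",cv2.hconcat([cv2.resize(a,(400,325)),cv2.resize(b,(400,325))]))
E
```

```text
{'fx': 371.64829954431775, 'fy': 371.64829954431775, 'cx': 317.40390231107614, 'cy': 240.52486699918066, 'hand_eye': array([[ 9.99999806e-01,  4.28546185e-04, -4.51514499e-04,
         4.47103119e-04],
       [-3.12140927e-04,  9.72732365e-01,  2.31930265e-01,
        -6.62878608e-02],
       [ 5.38595597e-04, -2.31930080e-01,  9.72732311e-01,
        -1.78379104e-01],
       [ 0.00000000e+00,  0.00000000e+00,  0.00000000e+00,
         1.00000000e+00]])}
{'time': 2.375, 'joint_positions': array([-5.28513109e-01,  1.94343666e-01,  1.41789394e+00,  1.10082282e-04,
        1.52641785e+00, -3.04639600e-01]), 'qvel': array([-0.00397549,  0.00275516,  0.00446944,  0.00070264, -0.0025719 ,
       -0.00091204]), 'joint_torque': array([-3.51299322e-02, -3.75694120e+01, -2.93509591e+01,  6.51214644e-02,
        3.09434964e-02,  1.24831357e-03]), 'tool_pos': array([ 0.53196312, -0.2450372 ,  0.12119396]), 'ee_rot': array([ 3.14081657e+00, -2.83493799e-03, -2.23877132e-01]), 'wrist_force': array([-0.42928943,  0.08944299, -0.17226012]), 'wrist_torque': array([-0.009593  , -0.02227913, -0.02319498]), 'width': 0.018844363891545077}
```

View pics/m1.png

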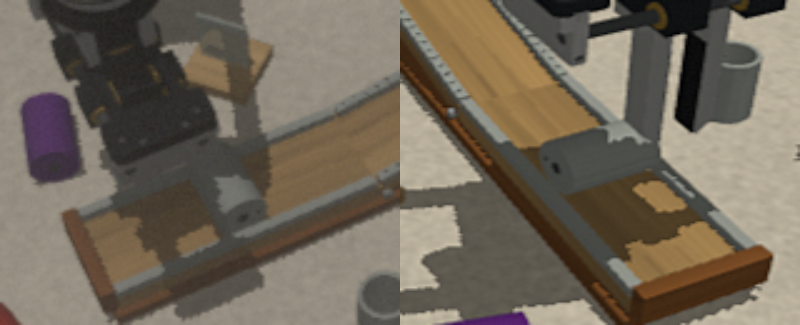

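View pics/wrist1.png

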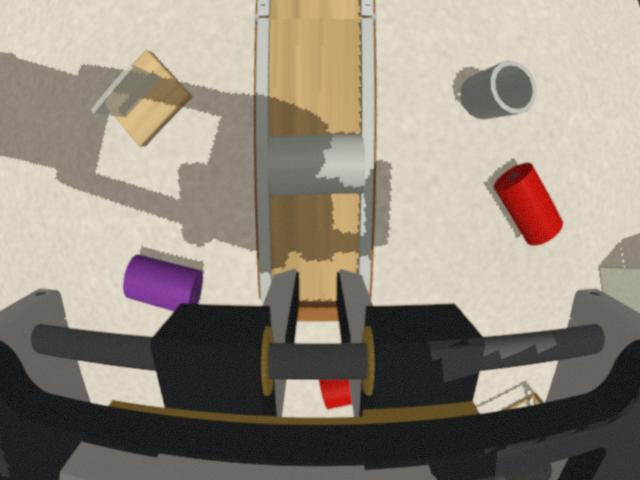

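The wrist view shows the lane vertical and centred (columns 268–363), the roller square at rows 137–193, and the catch at rows 303–320. I'll convert these to positions.

```bash
cat >> h.py <<'E'
HE=np.array([[1,4.28546185e-04,-4.51514499e-04,4.47103119e-04],[-3.12140927e-04,9.72732365e-01,2.31930265e-01,-6.62878608e-02],[5.38595597e-04,-2.31930080e-01,9.72732311e-01,-1.78379104e-01],[0,0,0,1]])
def wray(o,u,v):
    d=np.array([u-317.404,v-240.525])/371.648; r=np.hypot(*d)
    c=np.r_[d/r*np.sin(r),np.cos(r)]
    T=R.from_euler('xyz',o['ee_rot']).as_matrix()
    return T@HE[:3,3]+o['tool_pos'], T@HE[:3,:3]@c
def whit(o,u,v,z):
    p,d=wray(o,u,v); return p+d*(z-p[2])/d[2]
def w2inc(pose,p):
    x,y,t=pose; c,s=np.cos(t),np.sin(t); q=np.atleast_2d(p)-[x,y,0]
    return np.c_[c*q[:,0]+s*q[:,1],-s*q[:,0]+c*q[:,1],q[:,2]]
POSE=np.array([.587,.0002,1.3455])
E
python3 - <<'E'
from h import *
o={'tool_pos':np.array([.53196,-.24504,.12119]),'ee_rot':[3.140817,-.002835,-.223877]}
W=lambda u,v,z:(w2inc(POSE,whit(o,u,v,z))[0]*1000).round(1)
print("lane L/R row250",W(271,250,.032),W(361,250,.032),"row60",W(272,60,.032),W(359,60,.032))
print("guide hinge gap", W(264,18,.04),W(367,18,.04))
print("catch inner top",W(318,304,.044)); print("tool",w2inc(POSE,o['tool_pos'])*1000)
# roller tangents
for v in (137,193):
    p,d=wray(o,317,v); P=w2inc(POSE,[p,p+d]); p,d=P[0],P[1]-P[0]
    # offset: find x of centre at z=.052 s.t. distance =.02
    n=np.array([-d[2],d[0]]);n/=np.hypot(*n)
    for s in(1,-1): print(v,s,((p[0]-( (.052-p[2])*n[1]-s*.02)/-n[0]*-1)) if 0 else p[0]+(s*.02-(.052-p[2])*n[1])/n[0])
E
```

```text
lane L/R row250 [-256.2   33.    32. ] [-256.2  -34.4   32. ] row60 [-115.8   31.1   32. ] [-115.7  -31.3   32. ]
guide hinge gap [-85.   36.4  40. ] [-85.  -36.5  40. ]
catch inner top [-294.6   -2.2   44. ]
tool [[-251.33795527   -1.13641482  121.19      ]]
137 1 -0.15406418433901783
137 -1 -0.19410244494815207
193 1 -0.19137275555104458
193 -1 -0.2316026572999253
```

arm_command --pt "0.2 -0.001 0 -0.025 0" --pt "0.2 -0.001 0 -0.05 0" --pt "0.2 -0.001 0 -0.07 0" --pt "0.2 -0.001 0 -0.079 0" --pt "0.2 -0.001 0 -0.079 0"

```text
time: 3.0
tool_pos: [0.5301, -0.2453, 0.0406]
ee_rot: [-3.142, 0.0, -0.225]
wrist_force: [-0.7, -0.9, -0.3]
width: 0.0192
```

```bash
python3 - <<'E'
from bench import robot, optics
from h import *
import cv2
s=optics.snapshot("wrist"); w=s["image"][:,:,::-1]; t=optics.snapshot("side")["image"][:,:,::-1]
cv2.imwrite("pics/m2.png",cv2.hconcat([cv2.resize(w[:,150:480],(412,600)),cv2.resize(t[230:390,270:370],(375,600))]))
o=robot.get_obs();print(o['time'],w2inc(POSE,o['tool_pos']),o['wrist_force'])
E
```

```text
3.1 [[-2.52342877e-01 -1.81697517e-04  4.17776293e-02]] [ 0.23705394 -0.14742468  0.34864847]
```

View pics/m2.png

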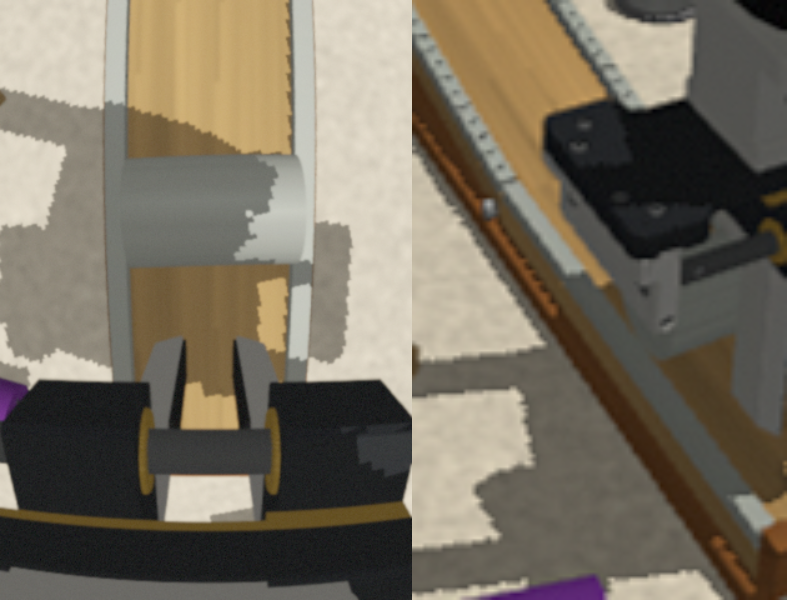

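The fingers sit centred in the lane behind the roller, with no contact yet. I'll start the slow push along the lane.

arm_command --pt "0.2 0.0027 0.0117 0 0" --pt "0.2 0.0049 0.0214 0 0" --pt "0.2 0.0062 0.0273 0 0" --pt "0.2 0.0074 0.0322 0 0" --pt "0.2 0.0085 0.0371 0 0" --pt "0.2 0.0096 0.042 0 0" --pt "0.2 0.0107 0.0468 0 0" --pt "0.2 0.0118 0.0517 0 0" --pt "0.2 0.0129 0.0566 0 0" --pt "0.2 0.0143 0.0624 0 0"

```text
time: 4.35
tool_pos: [0.5444, -0.1828, 0.0405]
ee_rot: [3.142, -0.0, -0.225]
wrist_force: [-0.6, -0.8, -0.1]
width: 0.0188
```

```bash
cat > look.py <<'E'
import sys
from bench import robot, optics
from h import *
import cv2
o=robot.get_obs();print(o['time'],w2inc(POSE,o['tool_pos']).round(4),o['wrist_force'].round(2))
s=optics.snapshot("wrist"); w=s["image"][:,:,::-1]; t=optics.snapshot("side")["image"][:,:,::-1]
cv2.imwrite(f"pics/{sys.argv[1]}.png",cv2.hconcat([cv2.resize(w[:,150:480],(412,600)),cv2.resize(t[150:390,220:370],(375,600))]))
E
python3 look.py m3
```

```text
4.35 [[-0.1879  0.0007  0.0405]] [-0.57 -0.76 -0.12]
```

View pics/m3.png

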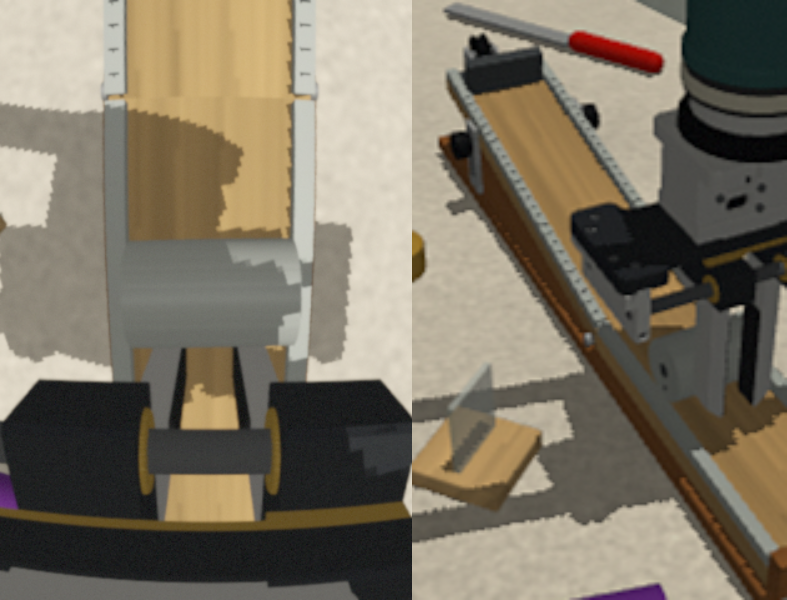

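arm_command --pt "0.2 0.0013 0.0059 0 0" --pt "0.2 0.0027 0.0117 0 0" --pt "0.2 0.004 0.0176 0 0" --pt "0.2 0.0054 0.0234 0 0" --pt "0.2 0.0067 0.0293 0 0" --pt "0.2 0.008 0.0351 0 0" --pt "0.2 0.0094 0.041 0 0" --pt "0.2 0.0107 0.0468 0 0" --pt "0.2 0.012 0.0527 0 0" --pt "0.2 0.0134 0.0585 0 0"

```text
time: 5.7
tool_pos: [0.5578, -0.1242, 0.0405]
ee_rot: [-3.142, -0.0, -0.225]
wrist_force: [-0.3, 0.3, 0.0]
width: 0.019
```

```bash
python3 look.py m4
```

```text
5.7 [[-0.1278  0.0007  0.0405]] [-0.27  0.28  0.04]
```

View pics/m4.png

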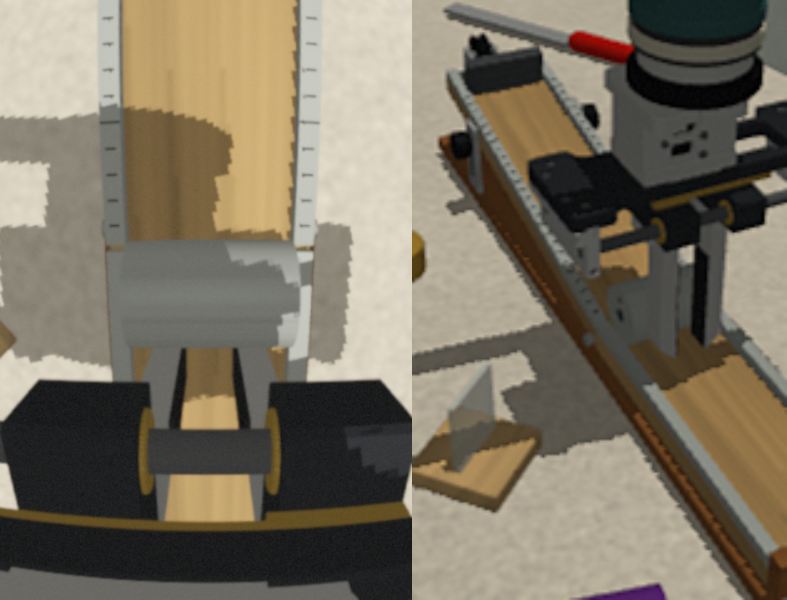

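arm_command --pt "0.2 0.0012 0.0054 0 0" --pt "0.2 0.0025 0.0107 0 0" --pt "0.2 0.0037 0.0161 0 0" --pt "0.2 0.0049 0.0215 0.0009 0" --pt "0.2 0.0061 0.0268 0.0019 0" --pt "0.2 0.0074 0.0322 0.0028 0" --pt "0.2 0.0086 0.0375 0.0038 0" --pt "0.2 0.0098 0.0429 0.0048 0" --pt "0.2 0.011 0.0483 0.0057 0" --pt "0.2 0.0123 0.0536 0.0067 0"

```text
time: 7.05
tool_pos: [0.5701, -0.0706, 0.0472]
ee_rot: [3.142, -0.0, -0.225]
wrist_force: [-0.1, -1.4, 1.8]
width: 0.0185
```

```bash
python3 look.py m5
```

```text
7.05 [[-0.0728  0.0007  0.0472]] [-0.12 -1.44  1.78]
```

View pics/m5.png

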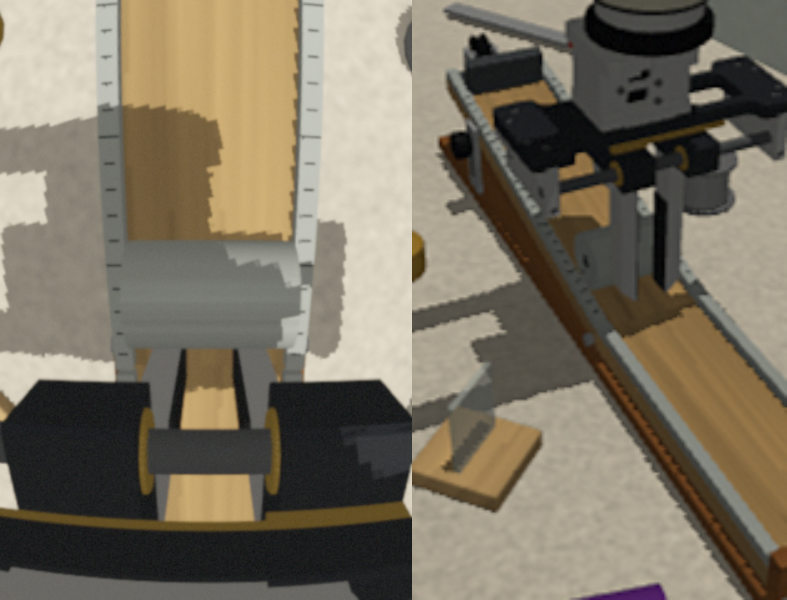

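arm_command --pt "0.2 0.0013 0.0059 0.0011 0" --pt "0.2 0.0027 0.0117 0.0021 0" --pt "0.2 0.004 0.0176 0.0032 0" --pt "0.2 0.0054 0.0234 0.0042 0" --pt "0.2 0.0067 0.0293 0.0053 0" --pt "0.2 0.008 0.0351 0.0063 0" --pt "0.2 0.0094 0.041 0.0074 0" --pt "0.2 0.0107 0.0468 0.0085 0" --pt "0.2 0.012 0.0527 0.0095 0" --pt "0.2 0.0134 0.0585 0.0106 0"

```text
time: 8.4
tool_pos: [0.5835, -0.0121, 0.0579]
ee_rot: [3.142, -0.0, -0.225]
wrist_force: [-1.3, -1.4, 0.5]
width: 0.0189
```

```bash
python3 look.py m6
```

```text
8.4 [[-0.0128  0.0007  0.0579]] [-1.32 -1.37  0.53]
```

View pics/m6.png

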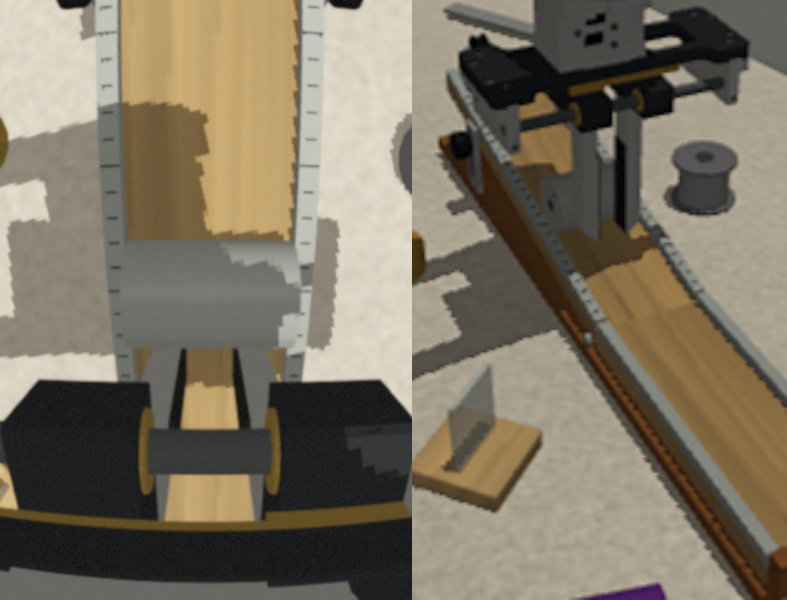

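The roller is square and in the same place against the fingers, so I'll continue.

arm_command --pt "0.2 0.0013 0.0059 0.0011 0" --pt "0.2 0.0027 0.0117 0.0021 0" --pt "0.2 0.004 0.0176 0.0032 0" --pt "0.2 0.0054 0.0234 0.0042 0" --pt "0.2 0.0067 0.0293 0.0053 0" --pt "0.2 0.008 0.0351 0.0063 0" --pt "0.2 0.0094 0.041 0.0074 0" --pt "0.2 0.0107 0.0468 0.0085 0" --pt "0.2 0.012 0.0527 0.0095 0" --pt "0.2 0.0134 0.0585 0.0106 0"

```text
time: 9.75
tool_pos: [0.5969, 0.0464, 0.0684]
ee_rot: [-3.142, -0.0, -0.225]
wrist_force: [-0.5, -1.0, 1.1]
width: 0.0189
```

arm_command --pt "0.2 0.0012 0.0054 0.001 0" --pt "0.2 0.0025 0.0107 0.0019 0" --pt "0.2 0.0037 0.0161 0.0029 0" --pt "0.2 0.0049 0.0215 0.0039 0" --pt "0.2 0.0061 0.0268 0.0048 0" --pt "0.2 0.0074 0.0322 0.0058 0" --pt "0.2 0.0086 0.0375 0.0068 0" --pt "0.2 0.0098 0.0429 0.0078 0" --pt "0.2 0.011 0.0483 0.0087 0" --pt "0.2 0.0123 0.0536 0.0097 0"

```text
time: 11.0
tool_pos: [0.6092, 0.1, 0.0781]
ee_rot: [3.142, 0.0, -0.225]
wrist_force: [-0.1, -2.6, 1.1]
width: 0.0185
```

```bash
python3 look.py m7
```

```text
11.0 [[0.1022 0.0007 0.0781]] [-0.08 -2.55  1.05]
```

View pics/m7.png

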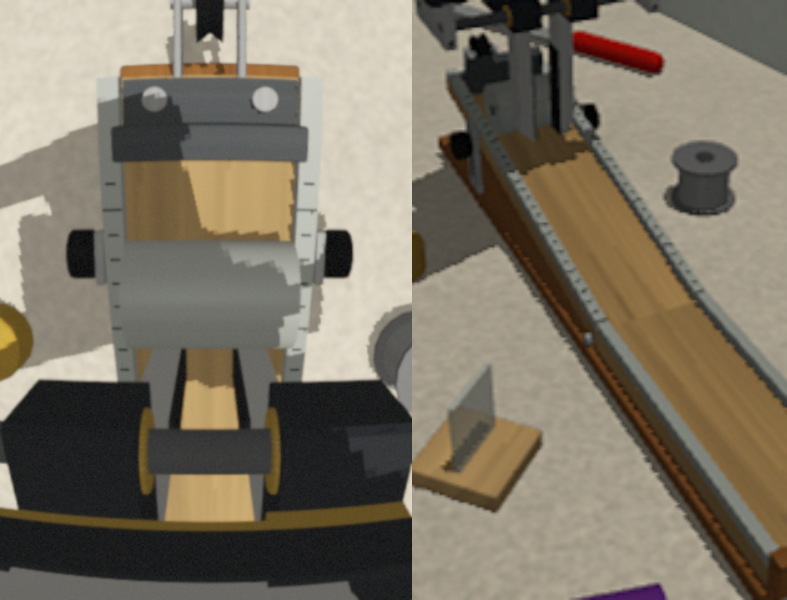

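arm_command --pt "0.2 0.0011 0.0049 0.0009 0" --pt "0.2 0.0022 0.0098 0.0018 0" --pt "0.2 0.0033 0.0146 0.0026 0" --pt "0.2 0.0042 0.0185 0.0034 0" --pt "0.2 0.0049 0.0215 0.0039 0" --pt "0.2 0.0056 0.0244 0.0044 0" --pt "0.2 0.006 0.0263 0.0048 0"

```text
time: 11.98
tool_pos: [0.6151, 0.1261, 0.0829]
ee_rot: [3.142, -0.0, -0.225]
wrist_force: [-0.2, -0.8, 1.5]
width: 0.0189
```

```bash
python3 look.py m8
```

```text
11.975 [[0.129  0.0007 0.0829]] [-0.21 -0.82  1.53]
```

View pics/m8.png

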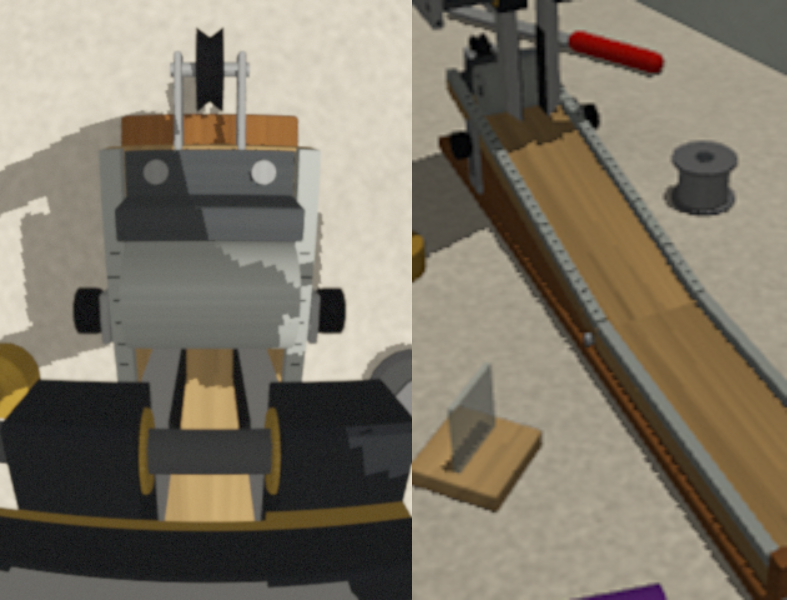

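arm_command --pt "0.2 0.0002 0.001 0.0002 0" --pt "0.2 0.0005 0.002 0.0004 0" --pt "0.2 0.0007 0.003 0.0005 0" --pt "0.2 0.0007 0.003 0.0005 0"

```text
time: 12.58
tool_pos: [0.6157, 0.1283, 0.0834]
ee_rot: [3.141, -0.0, -0.225]
wrist_force: [-0.3, -2.6, 1.2]
width: 0.0187
```

arm_command --pt "0.2 0.0002 0.001 0.0002 0" --pt "0.2 0.0004 0.0018 0.0003 0" --pt "0.2 0.0004 0.0018 0.0003 0"

```text
time: 12.95
tool_pos: [0.6157, 0.1284, 0.0834]
ee_rot: [3.137, 0.001, -0.226]
wrist_force: [-2.4, -7.2, 1.9]
width: 0.0191
```

arm_command --pt "0.2 0 0 0 0" --pt "0.2 0 0 0 0" --pt "0.2 0 0 0 0" --pt "0.2 0 0 0 0"

```text
time: 13.45
tool_pos: [0.6157, 0.1284, 0.0834]
ee_rot: [3.137, 0.001, -0.226]
wrist_force: [-2.2, -5.8, 1.9]
width: 0.0184
```

```bash
python3 look.py m9; python3 - <<'E'
from bench import optics
import cv2
a=optics.snapshot("scene")["image"][130:230,380:480,::-1]; b=optics.snapshot("wrist")["image"][120:260,220:420,::-1]
cv2.imwrite("pics/m10.png",cv2.hconcat([cv2.resize(a,(380,380),interpolation=2),cv2.resize(b,(420,380),interpolation=2)]))
E
```

```text
13.45 [[0.1314 0.0006 0.0834]] [-2.16 -5.79  1.94]
```

View pics/m9.png

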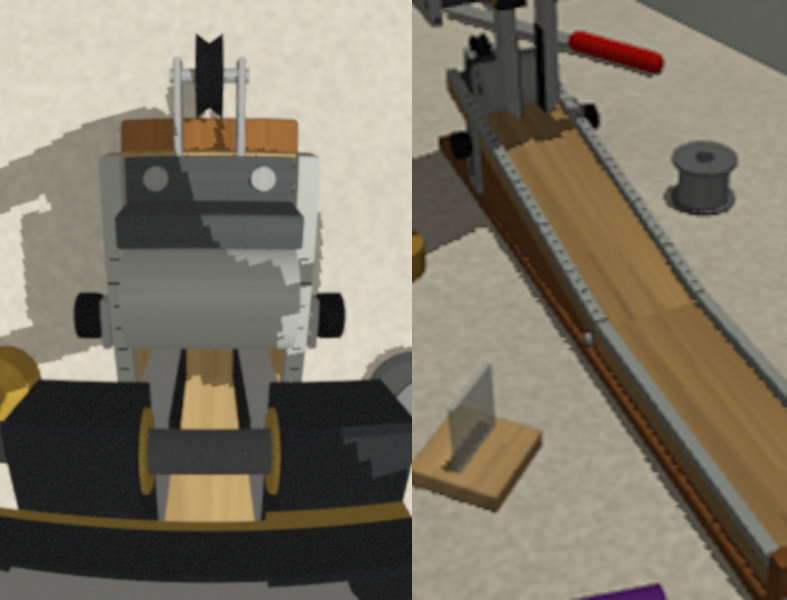

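View pics/m10.png

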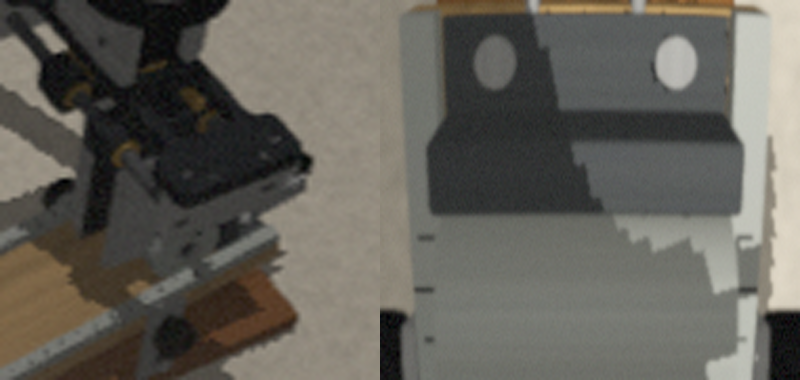

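The roller lies square against the stop, with both fingers behind it. The force is steady at about 6 N and the tool is stationary although commanded further, so I'm handing in.

```bash
python3 - <<'E'
from bench import robot
print(robot.get_obs()['wrist_force']); print(robot.close_job()); o=robot.get_obs(); print(o['time'],o['tool_pos'],o['wrist_force'])
E
```

```text
[-0.77739261 -7.4672048   1.05212629]
the job is handed in; nothing more can be done
None
the job is handed in; nothing more can be done
```

I pushed the roller with the nearly shut fingertips, at about 45 mm/s, along the run-out and up the plane to the stop. I then handed the job in, with the fingers still pressing behind it; no verdict was reported.

- **Roller position:** the last pictures show it square in the lane and touching the stop. The bystanders that show in the last pictures (reel, stand and part of the weight) look untouched. The tube was out of view there; the arm never touched it.
- **Holding push:** it was steady at about 6–7.5 N. The tool no longer advanced although it was commanded a few mm further, which fits the roller being firmly against the stop.
- **Timing:** hand-in was at about 13.6 s on the robot's clock, within the 38 s limit.
- **A disagreement:** the tool stopped about 3 mm short of where my camera fit put the final contact. I put this down to the calibration and the fingers being a little deeper than their pads. I did not measure the roller's distance from the stop, only judged it from the picture and the force.

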